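# Hang the loupe headband on the bench rail

## Robot

A 7-joint arm with a two-finger parallel gripper is mounted at the origin on the work surface. World frame = base frame: x ahead of the robot, y to its left, z up, the work surface at z = 0. Lengths are in m, angles in rad, forces in N, time in s.
With the tool pointing down it reaches from about 0.425 to 0.925 m from the base axis. Payload 6.8 kg.
Tool frame: the origin (TCP) lies midway between the tips of the shut fingers; the grasp point (between the pads) lies 19 mm behind it; z points along the fingers, y is the line along which they close (so a half turn about z gives the same grasp; the last joint's range is limited). The gripper opens to 88 mm and grips with 3 to 60 N. Pads are 20 mm wide; open, the fingers measure 115 mm over their backs; the gripper's body (75 mm by 178 mm) begins 61 mm behind the grasp point.
Start: joints at [-1.347, 0.477, 0.022, 1.555, -0.011, 1.109, -0.083], TCP at [0.22, 0.638, 0.223] pointing down, gripper open.
Joint ranges: [-2.96, 2.96], [-0.34, 2.1], [-1.41, 1.46], [0.24, 2.44], [-1.37, 4.51], [0.17, 1.92], [-2.96, 2.96]. Speed limits (rad/s): [2.39, 2.39, 3.14, 3.14, 3.14, 3.14, 3.14].

## Interface

Orientations are given as a rotation vector (axis times angle).
In Python, from workcell import readout, imaging, robot gives the robot as it stands.
- The arm moves only by the tool carry_out, never from a script. Its argument "rows" is text: rows parted by semicolons, each of 7 numbers parted by spaces: the shift along the tool's x, y, z in cm, then the turn, a rotation vector about the tool's x, y, z in rad, then the finger opening in cm, from 0 to 8.78. In form: dx dy dz wx wy wz fingers; .... A call has 1 to 10 rows; each row shifts and turns the commanded pose from where the row before left it, along the tool's axes as they then stand; what a row does not reach is not made up. A row lasts 1/12 s, in which the tool goes at most 41.7 mm and 7.16 degrees, less where a joint would pass 70% of its speed; a pose out of reach is approached as far as the arm can. A call is refused whole if a number of a shift passes 4.17 or a number of a turn 0.125, either way. A call with a gripper value outside its range is refused whole. The fingers move at their own pace and stop on an object; the grip force is fixed at half the most. Time passes only in rows, so rows that do not move let the fingers close. It gives the time, the measured TCP pose, the force, the opening and the grip force at its end, in the units of the state.
- readout.read_state(): the state, without advancing time (a new reading comes with each control period).
- imaging.grab_frame(name): name is "side" or "top"; returns a dict with "color" (480x640x3 uint8, red, green, blue), "fx", "fy", "cx", "cy" (pixels), "dist" ([k1, k2, p1, p2, k3] as OpenCV has them; the pictures are not rectified), "position" and "rotation" of the camera in the world. Camera axes: x right, y up, looking along -z (the intrinsics and any distortion apply to the point x, -y, -z); pixel columns grow to the right and rows downward; lengths in m; the calibration is good to about 2 mm. A picture is of the moment at which its call begins. There is no depth.
- robot.job_done(): hands the job in; it is judged then, once.
The state is a dict: "time": time; "joint_positions": joint angles; "dq": joint speeds; "joint_efforts": joint torques, N m; "tool_pos": TCP position; "tcp_rot": TCP orientation; "contact_force": force on the tool from outside, world axes, zero at the start; "ft_torque": the same for the moment, N m; "opening": opening from 0.0 (shut) to 1.0 (fully open); "gripper_force": force on a finger pad.
Only numpy, scipy, OpenCV 4.12 (cv2) and the standard library are available. Lean on these libraries where they do the work, as an engineer would, in place of code of your own. Each camera call takes 0.05 s, during which the arm holds its last target. There are 200 camera calls.

## Task

Push the open kit drawer fully home past its detent so that it is out of the way, then pick up the watchmaker's loupe headband and drape it over the steel rail under the lamp bar, one leg on each side, with the loupe on the open side facing away from the cabinet. Set it down on the rail gently before letting go, and leave the blower, glass dome, oil bottle and brass pot where they are.

Things in the scene. Friction and masses are not known exactly. Their poses are not given: they have to be found in the camera images.
- station: Fixed bench station: low wooden kit cabinet, steel rail in front of it, lamp bar above. Origin on the bench straight below the rail's middle; +x into the cabinet (open side is -x), +y along the rail, +z up. Cabinet: y -310 to +130 mm, x 90 to 290, top z 140; on it a screwdriver carousel at (240, -220), to z 231. Two 14 mm lamp uprights at x 190, y +-122.
- lamp_edge (a point): Lower open-side edge of the cream lamp bar over the rail's middle, station (-25, 0, 365 mm). The bar spans x -25 to +50, y +-129 (with its arms), z 365 to 395 mm. It keeps an upright gripper from lifting anything over the rail: come in from the -x side tilted 25 to 45 degrees. Axes as the station's.
- rail_top (a point): Top of the steel rail at its middle, station (0, 0, 198 mm); axes as the station's. The rail is 16 mm thick and runs along y from -100 to +100 mm, its axis at z 190; at both ends 16 mm arms run back in +x to posts at x 115 mm on the cabinet.
- kit_drawer (a joint): Opening of the cabinet's wide drawer in m: 0 home, starts 0.08 to 0.13. It slides out to the station's -x, under the rail, where it blocks the legs of anything hung there. Friction about 1 N; a sprung detent resists with up to about 6 N between 12 and 5 mm from home, then draws it in; firm stop at 0.
- push_plate (a point): Centre of the outer face of the steel push plate (70 mm along y, 45 mm high, z 57 to 103 mm) on the drawer front, 215 mm to the -y side of the rail's middle, clear of the rail's arms. Moves with the drawer; at station x 82 mm when home. Push in station +x. Axes as the station's. The drawer front is 436 mm wide, z 10 to 126 mm.
- headband: Loose loupe headband, about 150 g: rigid blue inverted U in its x-z plane, standing on two black rubber pads (22 x 46 x 22 mm). Origin on the bench midway between the pads. Band 22 mm wide (y), 6 thick; legs at x +-58 mm, height 110 mm. A black loupe (30 mm across) sticks out of the -x leg at z 37 mm, to x -93 mm. Grip across the 22 mm width.
- shoulder (a point): Middle of the flat shoulder (31 mm long) of the arch on the loupe's side, headband (-41, 0, 88 mm): good to grip with a tool tilted 25 to 45 degrees; its outer face looks to -x and up at 45 degrees. Axes as the headband's.
- crown (a point): Underside of the arch at its highest point, headband (0, 0, 104 mm): the point that comes to lie on top of the rail. Axes as the headband's.
- loupe_foot (a point): Middle of the temple pad of the leg with the loupe, headband (-58, 0, 11 mm).
- plain_foot (a point): Middle of the temple pad of the plain leg, headband (+58, 0, 11 mm).
- blower: Bystander: upright blue rubber blower, 68 mm across, 100 mm tall; origin under its middle.
- dome: Bystander: glass dust dome with a knob, 104 mm across, 85 mm tall; origin under its middle.
- oil_bottle: Bystander: amber oil bottle, 32 mm across, 55 mm tall; origin under its middle.
- parts_pot: Bystander: brass pot with a clear cap, 48 mm across, 28 mm tall, on the cabinet's top at the back.

How it is judged:
By the outcome, as a careful person would: the job done as asked, in the order asked, and still so for the second after the job is handed in, with the robot touching nothing.
It also fails if it takes over 64 s, if anything falls off the work surface, if the arm or the gripper's body presses on something with over 40 N, if the wrist force passes 120 N, or if a joint passes its speed limit or range.

## Working session

There is one attempt and no reset: what is moved stays moved. The work goes in short steps, Python scripts to look and compute and a tool call to move; the robot and the scene stay as the last step left them, time stands still between calls to the robot, and variables do not carry over. Pictures are saved under pics/ and viewed, at most 10 in all, crops included, and the job is handed in when it is done.

Besides the shell and the picture viewer there is one more tool, called after ">>>" in YAML: its name, and indented under it one key for each argument. carry_out: Moves the arm, as the interface text tells. Its arguments: {"type":"object","properties":{"rows":{"type":"string"}},"required":["rows"]}

```bash
mkdir -p pics; ls
python3 - <<'E'
from workcell import readout, imaging
import cv2
for n in("side","top"):
    f=imaging.grab_frame(n); cv2.imwrite(f"pics/{n}0.png",f["color"][:,:,::-1])
    print(n,{k:v for k,v in f.items() if k!="color"})
s=readout.read_state();print(s)
E
```

```text
pics
side {'fx': 498.29532002259896, 'fy': 498.29532002259896, 'cx': 326.95203314668055, 'cy': 234.93293153296847, 'dist': array([-0.01031507,  0.        ,  0.        ,  0.        ,  0.        ]), 'position': array([-0.02879244, -0.70689012,  0.85900785]), 'rotation': array([ 0.95509456, -0.3629288 , -0.66799789])}
top {'fx': 592.6862134659511, 'fy': 592.6862134659511, 'cx': 318.8791708174083, 'cy': 238.45837064646062, 'dist': array([-0.14206546,  0.        ,  0.        ,  0.        ,  0.        ]), 'position': array([0.34734585, 0.05491014, 1.77552168]), 'rotation': array([ 0.11707854, -0.13354285, -1.54446837])}
{'time': 0.1, 'joint_positions': array([-1.34710787,  0.47770683,  0.02232904,  1.55630354, -0.01149457,
        1.10931271, -0.08308501]), 'dq': array([-1.60036309e-03, -1.51541148e-03, -1.03468950e-03, -2.11308468e-03,
        4.51191919e-04, -1.46188160e-03, -2.85047288e-05]), 'joint_efforts': array([ 3.28526621e-03, -5.84092605e+01,  1.53951008e+00, -2.73316526e+01,
       -5.42259228e-02,  1.30542772e-02,  4.52295865e-05]), 'tool_pos': array([0.21970212, 0.6376875 , 0.22180651]), 'tcp_rot': array([-5.18682182e-01, -3.09832469e+00,  2.50574989e-03]), 'contact_force': array([-0.62124937, -0.17999175,  0.30025065]), 'ft_torque': array([ 0.00186313,  0.03528427, -0.00660297]), 'gripper_force': 0.0, 'opening': 1.000765082465743}
```

View pics/side0.png

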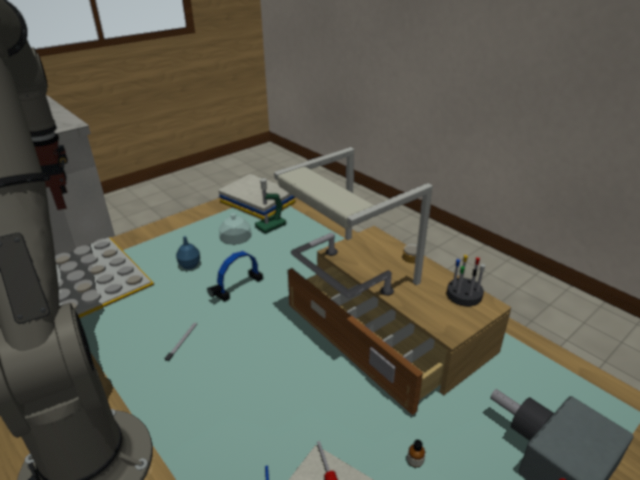

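View pics/top0.png

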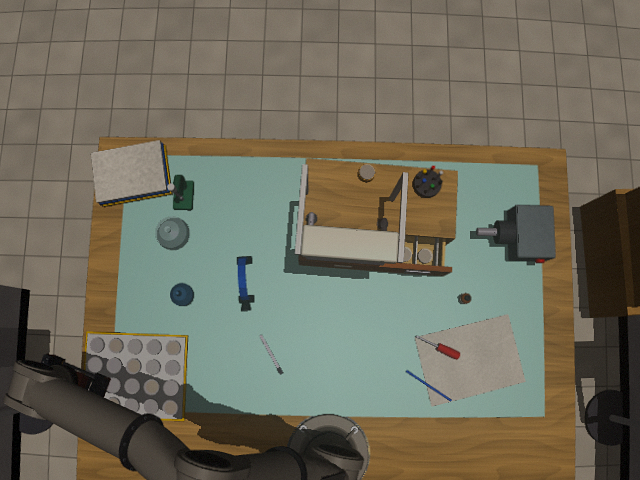

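The side view shows the open drawer with its push plate at about (383,363), the headband at about (235,275), and the lamp bar. In the top view the headband runs from (245,260) to (246,305), with the loupe end at the bottom. I'll enlarge crops so I can pick points more accurately.

Run:
```python
import cv2
a=cv2.imread("pics/side0.png");b=cv2.imread("pics/top0.png")
cv2.imwrite("pics/c1.png",cv2.resize(a[140:420,190:520],None,fx=2.4,fy=2.1,interpolation=cv2.INTER_CUBIC))
cv2.imwrite("pics/c2.png",cv2.resize(b[150:320,220:470],None,fx=3.2,fy=3.2,interpolation=cv2.INTER_CUBIC))
```

```text
(no output)
```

View pics/c1.png

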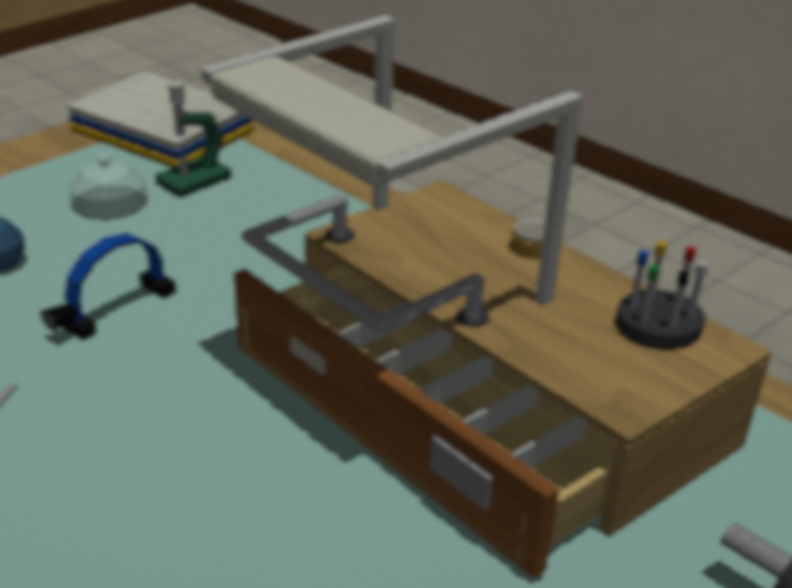

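View pics/c2.png

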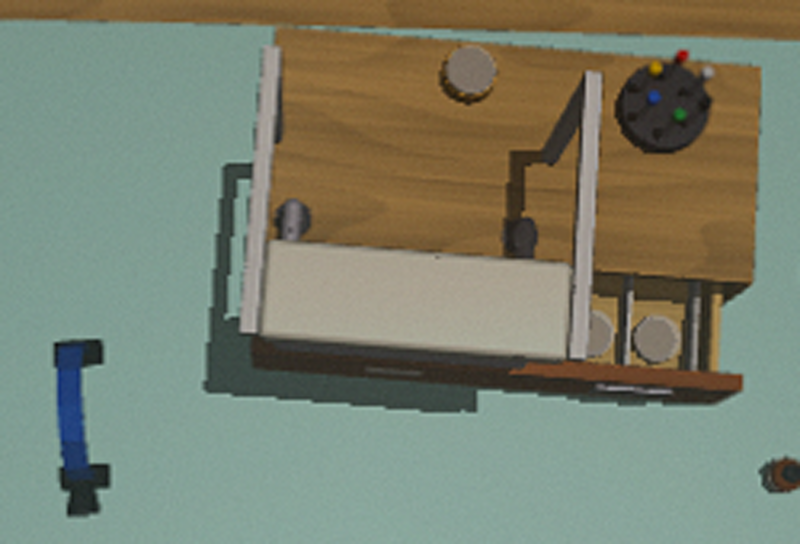

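```bash
cat > h.py <<'E'
import numpy as np, cv2
from scipy.spatial.transform import Rotation as R
from scipy.optimize import least_squares
from workcell import imaging, readout
def cam(f):
    return {k:v for k,v in f.items() if k!="color"}
def proj(c,P):
    p=(np.atleast_2d(P)-c["position"])@R.from_rotvec(c["rotation"]).as_matrix()
    p=p*[1,-1,-1]
    K=np.array([[c["fx"],0,c["cx"]],[0,c["fy"],c["cy"]],[0,0,1]])
    return cv2.projectPoints(p,np.zeros(3),np.zeros(3),K,np.array(c["dist"]))[0][:,0]
def T(q,P): # planar pose x,y,yaw ; P in mm
    P=np.atleast_2d(P)/1000.
    return P@R.from_euler("z",q[2]).as_matrix().T+[q[0],q[1],0]
def fit(q0,obs):
    f=lambda q:np.concatenate([(proj(c,T(q,P))-px).ravel() for c,P,px in obs])
    r=least_squares(f,q0,loss="soft_l1",f_scale=1.);return r.x,f(r.x).reshape(-1,2)
E
cat > fit.py <<'E'
from h import *
S=cam(imaging.grab_frame("side"));Tp=cam(imaging.grab_frame("top"))
s=lambda L:np.array(L)/[2.4,2.1]+[190,140]
t=lambda L:np.array(L)/3.2+[220,150]
A=lambda *L:np.array(L,float)
q,r=fit([.6,-.05,0],[(S,A([0,100,190],[0,-100,190],[90,-310,140],[290,-310,140],[90,-310,0],[290,-310,0],[90,130,140],[290,130,140]),
 s([(252,237),(378,322),(625,438),(768,355),(608,533),(745,443),(308,237),(437,182)])),
 (Tp,A([290,130,140],[290,-310,140],[90,-310,140],[-25,129,395],[-25,-129,395]),t([(275,28),(760,66),(752,284),(242,330),(585,358)]))])
print("station",q,"\n",r.round(1))
f=lambda d:np.concatenate([(proj(S,T(q,[[82-d,-215,80],[82-d,-308,126],[82-d,128,126]]))-s([(461,471),(553,492),(235,272)])).ravel(),(proj(Tp,T(q,[82-d[0],-215,103]))-t([632,389])).ravel()])
d=least_squares(lambda d:f(d[0]) if 0 else np.concatenate([(proj(S,T(q,[[82-d[0],-215,80]]))-s([(461,471)])).ravel(),(proj(Tp,T(q,[82-d[0],-215,103]))-t([632,388])).ravel()]),[100.]);print("drawer",d.x,d.fun.round(1))
h,r=fit([.55,.4,0],[(S,A([-58,0,15],[58,0,15],[0,0,110]),s([(75,323),(158,283),(125,240)])),
 (Tp,A([58,0,22],[-58,0,22],[-93,0,37]),t([(78,353),(85,475),(83,512)]))])
print("headband",h,r.round(1))
for n,P in dict(rail=[0,0,198],lamp=[-25,0,365],plate=[82-d.x[0],-215,80]).items():print(n,T(q,P).round(4))
print("shoulder",T(h,[-41,0,88]).round(4))
E
python3 fit.py
```

```text
station [ 0.55045114 -0.02997369 -0.05732317] 
 [[-2.2 -0.8]
 [ 0.4  1. ]
 [ 1.   0.4]
 [ 1.  -2.1]
 [-0.7  2.5]
 [-1.3  1.8]
 [-2.7 -2.4]
 [ 1.1 -1.9]
 [-0.1 -1.8]
 [ 0.3 -1. ]
 [ 0.2 -0.9]
 [-1.5  0.5]
 [ 0.5  0.5]]
drawer [87.18979719] [-0.9  0.4  0.5 -1.2]
headband [0.50504344 0.25314422 0.06616163] [[-0.2 -0.5]
 [-0.5 -0.4]
 [-7.   0.7]
 [ 1.1 -1.1]
 [ 0.  -0.4]
 [ 0.4 -0.3]]
rail [[ 0.5505 -0.03    0.198 ]]
lamp [[ 0.5255 -0.0285  0.365 ]]
plate [[ 0.533  -0.2443  0.08  ]]
shoulder [[0.4641 0.2504 0.088 ]]
```

```bash
cat >> fit.py <<'E'
h,r=fit(h,[(S,A([-58,0,15],[58,0,15]),s([(75,323),(158,283)])),(Tp,A([58,0,22],[-58,0,22],[-93,0,37]),t([(78,353),(85,475),(83,512)]))])
print("headband",h)
def draw(img,c,sc,x0,y0,x1,y1):
    im=cv2.resize(img[y0:y1,x0:x1],None,fx=sc,fy=sc,interpolation=cv2.INTER_CUBIC)
    def pl(q,P,col):
        p=((proj(c,T(q,P))-[x0,y0]+.5)*sc*16).astype(int); cv2.polylines(im,[p.reshape(-1,1,2)],False,col,1,cv2.LINE_AA,4)
    x=82-d.x[0]
    pl(q,[[90,130,140],[90,-310,140],[290,-310,140],[290,130,140],[90,130,140]],(0,0,255))
    pl(q,[[115,100,190],[0,100,190],[0,-100,190],[115,-100,190]],(0,0,255))
    pl(q,[[-25,-129,365],[-25,129,365],[-25,129,395],[-25,-129,395]],(0,255,255))
    pl(q,[[x,-250,57],[x,-180,57],[x,-180,103],[x,-250,103],[x,-250,57]],(0,255,0))
    a=np.linspace(0,np.pi,20)
    for yy in(-11,11):pl(h,[[-58,yy,0],[-58,yy,70],[-52,yy,77],[-30,yy,99],[0,yy,110],[30,yy,99],[52,yy,77],[58,yy,70],[58,yy,0]],(0,255,255))
    pl(h,[[-93,0,37],[-58,0,37]],(0,0,255))
    return im
a=draw(cv2.imread("pics/side0.png"),S,2.4,190,140,520,390)
cv2.imwrite("pics/o1.png",a)
b=draw(cv2.imread("pics/top0.png"),Tp,3.2,220,150,470,320)
cv2.imwrite("pics/o2.png",b)
E
python3 fit.py|tail -1
```

```text
headband [0.50413539 0.25348527 0.07014308]
```

View pics/o1.png

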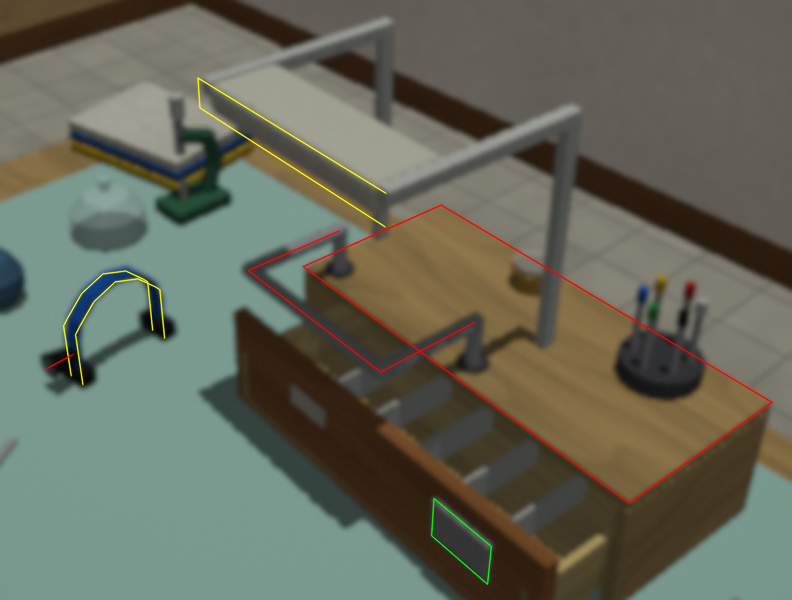

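View pics/o2.png

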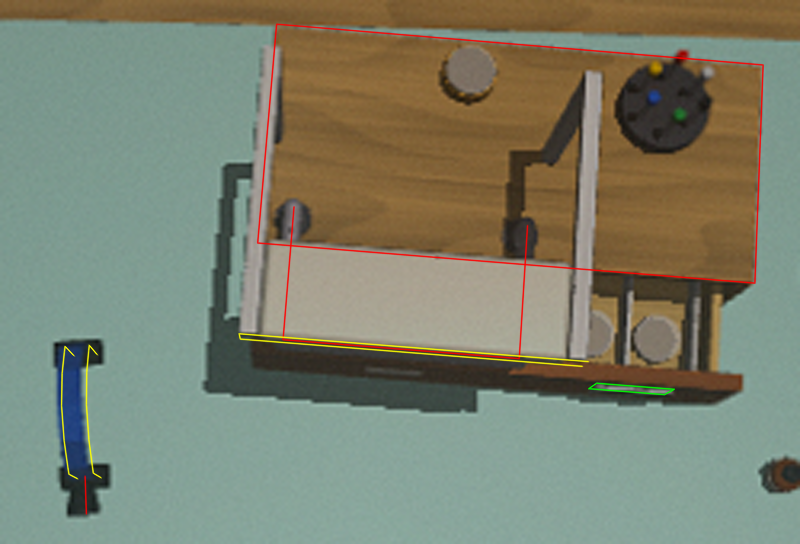

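The overlay matches the station to about 2 mm and the headband to about 4 mm, which is enough to start. The push plate is at about (0.533, -0.244, 0.08). Next I'll write a move planner and head for the drawer with the tool tilted 35°.

```bash
cat > plan.py <<'E'
import sys; from h import *
Q=np.array([.5505,-.030,-.0573]); H=np.array([.5041,.2535,.0701])
def rot(yaw,tilt):
    t=np.radians(tilt)
    return R.from_euler("z",yaw)*R.from_matrix(np.array([[-np.cos(t),0,np.sin(t)],[0,1,0],[-np.sin(t),0,-np.cos(t)]]))
def plan(tg,grip,ds=.04,dr=.1):
    """tg: list of (pos, R)"""
    st=readout.read_state();p=st["tool_pos"];o=R.from_rotvec(st["tcp_rot"])
    print("t",round(st["time"],2),"p",p.round(4),"q",st["joint_positions"].round(2),"F",st["contact_force"].round(1))
    for P,O in tg:
        P=np.array(P,float).ravel();n=0;N=max(1,int(np.ceil(max(np.linalg.norm(P-p)/ds,(o.inv()*O).magnitude()/dr))))
        out=[]
        for k in range(N,0,-1):
            d=(o.inv().apply(P-p)/k*100).round(2);w=((o.inv()*O).as_rotvec()/k).round(3)
            out.append(" ".join(f"{v:g}" for v in[*d,*w,grip]));p=p+o.apply(d/100);o=o*R.from_rotvec(w)
        print(N,"rows ->",P.round(3));print("; ".join(out))
E
python3 - <<'E'
from plan import *
O=rot(Q[2],35)
plan([((.36,.50,.28),O),((.46,.15,.28),O),((.46,-.245,.22),O),(T(Q,[82-87-40,-220,80]),O)],0)
E
```

```text
t 0.3 p [0.2198 0.638  0.2224] q [-1.35  0.48  0.02  1.56 -0.01  1.11 -0.08] F [-0.3  0.7  0.2]
7 rows -> [0.36 0.5  0.28]
-2.54 -1.21 -0.82 -0.012 -0.087 -0.038 0; -2.55 -1.3 -0.62 -0.012 -0.087 -0.038 0; -2.54 -1.39 -0.41 -0.012 -0.087 -0.038 0; -2.52 -1.48 -0.21 -0.012 -0.087 -0.038 0; -2.47 -1.58 -0.01 -0.012 -0.086 -0.038 0; -2.39 -1.67 0.18 -0.012 -0.087 -0.038 0; -2.31 -1.77 0.37 -0.012 -0.086 -0.038 0
10 rows -> [0.46 0.15 0.28]
-0.98 -3.44 0.69 -0 -0 0 0; -0.98 -3.44 0.69 -0 -0 0 0; -0.98 -3.44 0.69 -0 -0 0 0; -0.98 -3.44 0.69 -0 -0 0 0; -0.98 -3.44 0.69 -0 -0 0 0; -0.98 -3.43 0.69 -0 -0 0 0; -0.98 -3.44 0.69 -0 -0 0 0; -0.98 -3.43 0.68 -0 -0 0 0; -0.98 -3.44 0.69 -0 -0 0 0; -0.98 -3.43 0.68 -0 -0 0 0
10 rows -> [ 0.46  -0.245  0.22 ]
0.16 -3.94 0.62 -0 -0 0 0; 0.16 -3.94 0.62 -0 -0 0 0; 0.16 -3.94 0.62 -0 -0 0 0; 0.16 -3.94 0.62 -0 -0 0 0; 0.16 -3.95 0.63 -0 -0 0 0; 0.16 -3.94 0.62 -0 -0 0 0; 0.16 -3.95 0.63 -0 -0 0 0; 0.16 -3.94 0.62 -0 -0 0 0; 0.16 -3.95 0.63 -0 -0 0 0; 0.16 -3.94 0.62 -0 -0 0 0
4 rows -> [ 0.493 -0.247  0.08 ]
1.33 -0 3.34 -0 -0 0 0; 1.33 -0 3.34 -0 -0 0 0; 1.33 -0.01 3.34 -0 -0 0 0; 1.33 -0 3.34 -0 -0 0 0
```

>>> carry_out:
  rows: "-2.5 -1.2 -0.8 -0.012 -0.087 -0.038 0; -2.5 -1.3 -0.6 -0.012 -0.087 -0.038 0; -2.5 -1.4 -0.4 -0.012 -0.087 -0.038 0; -2.5 -1.5 -0.2 -0.012 -0.087 -0.038 0; -2.5 -1.6 0 -0.012 -0.087 -0.038 0; -2.4 -1.7 0.2 -0.012 -0.087 -0.038 0; -2.3 -1.8 0.4 -0.012 -0.087 -0.038 0"

```text
time: 0.88
tool_pos: [0.3596, 0.4993, 0.28]
tcp_rot: [0.069, 2.524, -0.021]
contact_force: [0.5, -0.5, -0.6]
opening: 0.513
gripper_force: 0.0
```

>>> carry_out:
  rows: "-1 -3.4 0.7 0 0 0 0; -1 -3.4 0.7 0 0 0 0; -1 -3.4 0.7 0 0 0 0; -1 -3.4 0.7 0 0 0 0; -1 -3.4 0.7 0 0 0 0; -1 -3.4 0.7 0 0 0 0; -1 -3.4 0.7 0 0 0 0; -1 -3.4 0.7 0 0 0 0; -1 -3.4 0.7 0 0 0 0; -1 -3.4 0.7 0 0 0 0"

```text
time: 1.72
tool_pos: [0.4616, 0.1513, 0.2794]
tcp_rot: [0.072, 2.528, -0.022]
contact_force: [1.1, -0.6, 0.5]
opening: 0.006
gripper_force: 0.0
```

>>> carry_out:
  rows: "0.2 -4 0.6 0 0 0 0; 0.2 -4 0.6 0 0 0 0; 0.2 -4 0.6 0 0 0 0; 0.2 -4 0.6 0 0 0 0; 0.2 -4 0.6 0 0 0 0; 0.2 -4 0.6 0 0 0 0; 0.2 -4 0.6 0 0 0 0; 0.2 -4 0.6 0 0 0 0; 0.2 -4 0.6 0 0 0 0; 0.2 -4 0.6 0 0 0 0"

```text
time: 2.55
tool_pos: [0.4542, -0.0586, 0.2457]
tcp_rot: [0.056, 2.559, -0.015]
contact_force: [-0.1, 0.5, -0.6]
opening: 0.005
gripper_force: 0.0
```

Run:
```python
from plan import *
O=rot(Q[2],35)
plan([(T(Q,[82-87-35,-220,80]),O),(T(Q,[60,-220,80]),O),(T(Q,[84,-220,80]),O)],0,.035)
```

```text
t 2.55 p [ 0.4542 -0.0586  0.2457] q [-0.13 -0.2   0.07  2.44  0.2   0.33  1.31] F [-0.1  0.5 -0.6]
8 rows -> [ 0.498 -0.247  0.08 ]
0.59 -2.34 2.09 0.001 -0.004 0.001 0; 0.6 -2.33 2.09 0.001 -0.004 0.001 0; 0.61 -2.33 2.08 0.001 -0.004 0.001 0; 0.61 -2.33 2.09 0.001 -0.003 0.002 0; 0.61 -2.33 2.08 0.001 -0.004 0.001 0; 0.62 -2.33 2.09 0.001 -0.003 0.002 0; 0.62 -2.33 2.08 0.001 -0.004 0.001 0; 0.63 -2.33 2.09 0.002 -0.003 0.002 0
3 rows -> [ 0.598 -0.253  0.08 ]
-2.73 0 1.91 -0 -0 -0 0; -2.73 0 1.91 -0 -0 -0 0; -2.73 0.01 1.91 -0 -0 -0 0
1 rows -> [ 0.622 -0.254  0.08 ]
-1.97 -0 1.38 -0 -0 -0 0
```

>>> carry_out:
  rows: "0.6 -2.3 2.1 0 -0.004 0 0; 0.6 -2.3 2.1 0 -0.004 0 0; 0.6 -2.3 2.1 0 -0.004 0 0; 0.6 -2.3 2.1 0 -0.004 0 0; 0.6 -2.3 2.1 0 -0.004 0 0; 0.6 -2.3 2.1 0 -0.004 0 0; 0.6 -2.3 2.1 0 -0.004 0 0; 0.6 -2.3 2.1 0 0 0 0"

```text
time: 3.22
tool_pos: [0.4747, -0.1342, 0.1722]
tcp_rot: [0.034, 2.565, 0.024]
contact_force: [0.3, 0.4, 1.0]
opening: 0.003
gripper_force: 0.0
```

>>> carry_out:
  rows: "-1.4 0 1 0 0 0 0; -1.4 0 1 0 0 0 0; -1.4 0 1 0 0 0 0; -1.4 0 1 0 0 0 0; -1.4 0 1 0 0 0 0"

```text
time: 3.63
tool_pos: [0.5443, -0.1327, 0.1568]
tcp_rot: [0.034, 2.594, 0.037]
contact_force: [-87.0, -5.0, 9.6]
opening: 0.005
gripper_force: 35.1
```

I ran those two calls together even though the first hadn't finished, and the tool hit the rail end. I'll back off now.

>>> carry_out:
  rows: "1.6 0 -1.2 0 0 0 0; 1.6 0 -1.2 0 0 0 0; 1.6 0 -1.2 0 0 0 0"

```text
time: 3.88
tool_pos: [0.4995, -0.1338, 0.1717]
tcp_rot: [0.033, 2.568, 0.025]
contact_force: [0.1, 0.8, -0.2]
opening: 0.006
gripper_force: 0.0
```

Run:
```python
from plan import *
O=rot(Q[2],35)
plan([((.475,-.247,.15),O),(T(Q,[82-87-35,-220,80]),O)],0,.02,.06)
```

```text
t 3.88 p [ 0.4995 -0.1338  0.1717] q [ 0.11  0.09  0.12  2.39 -0.98  0.18  2.7 ] F [ 0.1  0.8 -0.2]
6 rows -> [ 0.475 -0.247  0.15 ]
0.48 -1.9 0.06 0.007 -0.006 0.003 0; 0.48 -1.9 0.07 0.007 -0.006 0.003 0; 0.48 -1.91 0.08 0.007 -0.006 0.003 0; 0.47 -1.9 0.1 0.007 -0.007 0.003 0; 0.46 -1.91 0.1 0.007 -0.006 0.003 0; 0.46 -1.9 0.12 0.008 -0.007 0.003 0
4 rows -> [ 0.498 -0.247  0.08 ]
0.53 0.02 1.76 -0 0 0 0; 0.54 0.03 1.76 -0 0 0 0; 0.53 0.02 1.76 -0 0 0 0; 0.54 0.03 1.77 -0 0 0 0
```

Run:
```python
from plan import *
plan([((.485,-.247,.17),rot(Q[2],15))],0,.02,.05)
```

```text
t 3.88 p [ 0.4995 -0.1338  0.1717] q [ 0.11  0.09  0.12  2.39 -0.98  0.18  2.7 ] F [ 0.1  0.8 -0.2]
7 rows -> [ 0.485 -0.247  0.17 ]
0.14 -1.62 -0.11 0.006 0.044 0.004 0; 0.14 -1.62 -0.09 0.005 0.045 0.004 0; 0.14 -1.62 -0.08 0.006 0.044 0.004 0; 0.13 -1.62 -0.06 0.006 0.045 0.003 0; 0.13 -1.63 -0.05 0.005 0.044 0.003 0; 0.13 -1.63 -0.04 0.005 0.045 0.004 0; 0.12 -1.62 -0.02 0.006 0.044 0.004 0
```

>>> carry_out:
  rows: "0.1 -1.6 -0.1 0.005 0.044 0.004 0; 0.1 -1.6 -0.1 0.005 0.044 0.004 0; 0.1 -1.6 -0.1 0.005 0.044 0.004 0; 0.1 -1.6 -0.1 0.005 0.044 0.004 0; 0.1 -1.6 -0.1 0.005 0.044 0.004 0; 0.1 -1.6 0 0.005 0.044 0.004 0; 0.1 -1.6 0 0.005 0.044 0.004 0"

```text
time: 4.47
tool_pos: [0.4886, -0.2437, 0.1723]
tcp_rot: [0.082, 2.869, -0.003]
contact_force: [0.2, -0.4, 0.0]
opening: 0.004
gripper_force: 0.0
```

```bash
cat > kin.py <<'E'
from plan import *
import itertools,os,json
D=[([-1.34710787,0.47770683,0.02232904,1.55630354,-0.01149457,1.10931271,-0.08308501],[.21970212,.6376875,.22180651],[-.518682182,-3.09832469,.0025]),
([-.13,-.2,.07,2.44,.2,.33,1.31],[.4542,-.0586,.2457],[.056,2.559,-.015]),
([.11,.09,.12,2.39,-.98,.18,2.7],[.4995,-.1338,.1717],[.033,2.568,.025])]
def add():
    s=readout.read_state();L=json.load(open("D.json")) if os.path.exists("D.json") else []
    L.append([list(map(float,s[k])) for k in("joint_positions","tool_pos","tcp_rot")]);json.dump(L,open("D.json","w"));return L
def fk(q,v,sg):
    h,a,b,c,e1,e2,w,f0,f7=v
    q=np.array(q)*np.array([sg[0],1,sg[1],1,sg[2],1,sg[3]])
    E=R.from_euler;o=E("z",q[0]+f0);p=np.array([0,0,h])
    o=o*E("y",q[1])*E("z",q[2]);p=p+o.apply([e1,0,a])
    o=o*E("y",q[3]);p=p+o.apply([e2,0,b]);o=o*E("z",q[4])*E("y",q[5]);p=p+o.apply([w,0,c])
    return p,o*E("z",q[6]+f7)
def fitkin(L):
    best=None
    for sg in itertools.product([1,-1],repeat=4):
      for f7 in (0,1.57,3.14,-1.57):
        def f(v):
            r=[]
            for (q,p,o) in L:
                P,O=fk(q,v,sg);r+=[*(P-p)*5,*(O*R.from_rotvec(o).inv()).as_rotvec()]
            return np.array(r)
        s=least_squares(f,[.36,.42,.4,.3,0,0,0,0,f7])
        if best is None or s.cost<best[0]:best=(s.cost,s.x,sg,f(s.x))
    return best
if __name__=="__main__":
    L=D+add();b=fitkin(L);print(b[0],b[1].round(3),b[2]);print(b[3].reshape(-1,6).round(3))
E
python3 kin.py
python3 - <<'E'
from plan import *
O=rot(Q[2],15)
plan([(T(Q,[82-87-40,-220,80]),O)],0,.03,.06)
E
```

```text
0.00965150204360205 [ 0.299  0.541  0.476  0.35  -0.012  0.    -0.012 -0.107  1.475] (-1, -1, -1, -1)
[[ 0.048 -0.011  0.004  0.     0.    -0.011]
 [-0.003  0.092 -0.    -0.054  0.008 -0.017]
 [ 0.025  0.004  0.008 -0.046 -0.001 -0.026]
 [-0.019  0.009 -0.012 -0.025  0.002 -0.015]]
t 4.47 p [ 0.4886 -0.2437  0.1723] q [ 0.03  0.22  0.44  2.13 -0.36  0.59  2.24] F [ 0.2 -0.4  0. ]
4 rows -> [ 0.493 -0.247  0.08 ]
0.51 -0.09 2.25 0.001 0.002 -0 0; 0.51 -0.09 2.26 0.002 0.003 -0 0; 0.5 -0.08 2.25 0.001 0.002 -0 0; 0.49 -0.08 2.26 0.002 0.003 -0.001 0
```

>>> carry_out:
  rows: "0.5 -0.1 2.2 0 0 0 0; 0.5 -0.1 2.2 0 0 0 0; 0.5 -0.1 2.2 0 0 0 0; 0.5 -0.1 2.2 0 0 0 0; 0 0 0 0 0 0 0"

```text
time: 4.88
tool_pos: [0.4908, -0.2456, 0.0782]
tcp_rot: [0.083, 2.873, 0.001]
contact_force: [-0.7, 0.5, 1.1]
opening: 0.008
gripper_force: 0.0
```

Run:
```python
from plan import *
O=rot(Q[2],15)
plan([(T(Q,[60,-220,80]),O),(T(Q,[72,-220,80]),O)],0,.015,.06)
```

```text
t 4.88 p [ 0.4908 -0.2456  0.0782] q [ 0.16  0.39  0.3   2.18 -0.58  0.4   2.45] F [-0.7  0.5  1.1]
8 rows -> [ 0.598 -0.253  0.08 ]
-1.3 -0.02 0.33 0.001 0.001 -0 0; -1.3 -0.02 0.33 0.001 0.001 -0 0; -1.3 -0.02 0.33 0.001 0.001 -0 0; -1.3 -0.01 0.33 0.001 0.001 -0 0; -1.3 -0.02 0.33 0.001 0 -0 0; -1.3 -0.01 0.33 0.001 0.001 -0 0; -1.3 -0.02 0.32 0.001 0 -0.001 0; -1.3 -0.01 0.33 0.001 0.001 -0 0
1 rows -> [ 0.61  -0.254  0.08 ]
-1.16 -0 0.31 -0 -0 -0 0
```

>>> carry_out:
  rows: "-1.3 0 0.33 0 0 0 0; -1.3 0 0.33 0 0 0 0; -1.3 0 0.33 0 0 0 0; -1.3 0 0.33 0 0 0 0; -1.3 0 0.33 0 0 0 0; -1.3 0 0.33 0 0 0 0; -1.3 0 0.33 0 0 0 0; -0.5 0 0.12 0 0 0 0"

```text
time: 5.55
tool_pos: [0.5936, -0.252, 0.0856]
tcp_rot: [0.081, 2.866, -0.003]
contact_force: [0.0, 0.5, 0.4]
opening: 0.004
gripper_force: 0.3
```

>>> carry_out:
  rows: "-0.5 0 0.16 0 0 0 0; -0.5 0 0.16 0 0 0 0; -0.4 0 0.13 0 0 0 0; 0 0 0 0 0 0 0"

```text
time: 5.88
tool_pos: [0.6069, -0.2532, 0.0843]
tcp_rot: [0.082, 2.866, -0.003]
contact_force: [0.5, -0.3, 0.1]
opening: 0.006
gripper_force: 0.0
```

>>> carry_out:
  rows: "-0.4 0 0.13 0 0 0 0; -0.4 0 0.13 0 0 0 0; -0.3 0 0.1 0 0 0 0; 0 0 0 0 0 0 0"

```text
time: 6.22
tool_pos: [0.6101, -0.2541, 0.0813]
tcp_rot: [0.087, 2.88, 0.004]
contact_force: [-26.1, 4.1, 17.5]
opening: 0.007
gripper_force: 12.8
```

Run:
```python
from h import *
f=imaging.grab_frame("side");a=f["color"][140:420,190:520,::-1]
g=imaging.grab_frame("top")["color"][150:320,220:470,::-1]
a=cv2.resize(a,(400,340),interpolation=cv2.INTER_CUBIC);g=cv2.resize(g,(400,272),interpolation=cv2.INTER_CUBIC)
g=cv2.copyMakeBorder(g,0,68,0,0,cv2.BORDER_CONSTANT)
cv2.imwrite("pics/d1.png",cv2.hconcat([a,g]))
```

```text
(no output)
```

View pics/d1.png

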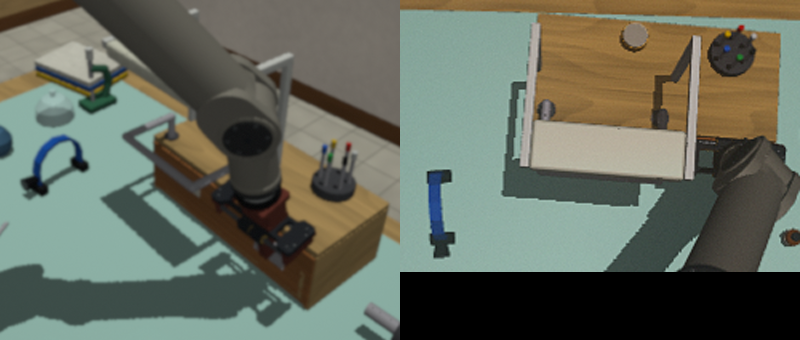

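The drawer now looks flush with the cabinet, and 26 N at the stop agrees with that. I'll retreat and then go to the headband.

>>> carry_out:
  rows: "1.9 0 -0.5 0 0 0 0; 2.9 0 -0.8 0 0 0 0; 2.9 0 -0.8 0 0 0 0; 2.9 0 -0.8 0 0 0 0; 1 0 -3 0 0 0 0; 0 0 -3 0 0 0 0; 0 0 -3 0 0 0 0; 0 0 -3 0 0 0 0; 0 0 0 0 0 0 0"

```text
time: 7.07
tool_pos: [0.4678, -0.248, 0.2009]
tcp_rot: [0.085, 2.858, -0.006]
contact_force: [0.7, 0.4, -0.8]
opening: 0.002
gripper_force: 0.0
```

```bash
python3 kin.py
python3 - <<'E'
from plan import *
plan([((.475,-.05,.29),rot(0,20)),((.47,.2,.26),rot(0.03,25)),((.41,.25,.17),rot(H[2],25))],8.7,.03,.05)
E
```

```text
0.01038419484622042 [ 0.289  0.532  0.472  0.334 -0.002 -0.005 -0.009 -0.106  1.475] (-1, -1, -1, -1)
[[ 0.046 -0.007  0.005  0.     0.    -0.01 ]
 [-0.001  0.096  0.006 -0.055  0.008 -0.016]
 [ 0.028  0.005  0.003 -0.047 -0.001 -0.025]
 [-0.014 -0.001 -0.009 -0.026  0.002 -0.013]
 [-0.015  0.01  -0.005 -0.027  0.003 -0.014]]
t 7.07 p [ 0.4678 -0.248   0.2009] q [-0.01  0.14  0.49  2.14 -0.31  0.64  2.21] F [ 0.7  0.4 -0.8]
8 rows -> [ 0.475 -0.05   0.29 ]
-0.25 2.48 -1.07 -0.002 -0.008 -0.007 8.7; -0.28 2.48 -1.07 -0.002 -0.008 -0.007 8.7; -0.31 2.48 -1.06 -0.002 -0.008 -0.007 8.7; -0.33 2.48 -1.05 -0.002 -0.009 -0.007 8.7; -0.36 2.48 -1.05 -0.002 -0.008 -0.007 8.7; -0.38 2.48 -1.04 -0.001 -0.009 -0.007 8.7; -0.41 2.48 -1.03 -0.002 -0.008 -0.008 8.7; -0.44 2.48 -1.02 -0.001 -0.009 -0.007 8.7
9 rows -> [0.47 0.2  0.26]
0.17 2.78 0.29 -0.001 -0.01 -0.003 8.7; 0.16 2.78 0.3 -0.001 -0.01 -0.003 8.7; 0.16 2.78 0.3 -0.001 -0.01 -0.003 8.7; 0.15 2.78 0.3 -0.001 -0.01 -0.003 8.7; 0.14 2.78 0.3 -0.002 -0.009 -0.003 8.7; 0.14 2.78 0.3 -0.001 -0.01 -0.003 8.7; 0.13 2.77 0.3 -0.002 -0.009 -0.003 8.7; 0.13 2.78 0.31 -0.001 -0.01 -0.003 8.7; 0.13 2.77 0.3 -0.002 -0.009 -0.004 8.7
4 rows -> [0.41 0.25 0.17]
2.27 1.29 1.42 -0.004 -0 -0.009 8.7; 2.26 1.31 1.43 -0.004 -0 -0.009 8.7; 2.26 1.33 1.43 -0.004 -0 -0.009 8.7; 2.24 1.34 1.44 -0.005 -0 -0.009 8.7
```

>>> carry_out:
  rows: "-0.3 2.5 -1 0 -0.008 -0.007 8.7; -0.3 2.5 -1 0 -0.008 -0.007 8.7; -0.3 2.5 -1 0 -0.008 -0.007 8.7; -0.3 2.5 -1 0 -0.008 -0.007 8.7; -0.3 2.5 -1 0 -0.008 -0.007 8.7; -0.4 2.5 -1 0 -0.008 -0.007 8.7; -0.4 2.5 -1 0 -0.008 -0.007 8.7; -0.4 2.5 -1 0 -0.008 -0.007 8.7; 0 0 0 0 0 0 8.7"

```text
time: 7.82
tool_pos: [0.4763, -0.0411, 0.2817]
tcp_rot: [-0.007, 2.8, -0.013]
contact_force: [0.1, 1.1, 0.7]
opening: 0.651
gripper_force: 0.0
```

>>> carry_out:
  rows: "0.2 2.8 0.3 0 -0.01 -0.003 8.7; 0.2 2.8 0.3 0 -0.01 -0.003 8.7; 0.2 2.8 0.3 0 -0.01 -0.003 8.7; 0.2 2.8 0.3 0 -0.01 -0.003 8.7; 0.1 2.8 0.3 0 -0.01 -0.003 8.7; 0.1 2.8 0.3 0 -0.01 -0.003 8.7; 0.1 2.8 0.3 0 -0.01 -0.003 8.7; 0.1 2.8 0.3 0 -0.01 -0.003 8.7; 0.1 2.8 0.3 0 -0.01 -0.003 8.7; 0 0 0 0 0 0 8.7"

```text
time: 8.65
tool_pos: [0.47, 0.2112, 0.2452]
tcp_rot: [-0.045, 2.715, -0.017]
contact_force: [-0.1, -0.2, 0.2]
opening: 0.991
gripper_force: 0.0
```

Run:
```python
from plan import *
O=rot(H[2],25);g=T(H,[-41,0,88])[0];z=O.apply([0,0,1])
print(g)
plan([(g-z*.07,O),(g+z*.014,O)],8.7,.03,.05)
```

```text
[0.4632007  0.25062825 0.088     ]
t 8.65 p [0.47   0.2112 0.2452] q [-0.54  0.02 -0.2   2.18  0.47  0.67  0.54] F [-0.1 -0.2  0.2]
4 rows -> [0.434 0.249 0.151]
1.76 1 1.75 -0.009 -0.003 -0.007 8.7; 1.76 1 1.76 -0.008 -0.002 -0.007 8.7; 1.76 1 1.76 -0.009 -0.003 -0.008 8.7; 1.76 1 1.77 -0.008 -0.002 -0.007 8.7
3 rows -> [0.469 0.251 0.075]
0 0 2.8 -0 -0 -0 8.7; 0 0 2.8 -0 -0 -0 8.7; 0 0 2.8 -0 -0 -0 8.7
```

>>> carry_out:
  rows: "1.8 1 1.7 -0.009 -0.003 -0.007 8.7; 1.8 1 1.7 -0.009 -0.003 -0.007 8.7; 1.8 1 1.8 -0.009 -0.003 -0.007 8.7; 1.8 1 1.8 -0.009 -0.003 -0.007 8.7; 0 0 0 0 0 0 8.7"

```text
time: 9.07
tool_pos: [0.43, 0.2419, 0.1476]
tcp_rot: [-0.089, 2.708, 0.015]
contact_force: [-0.7, 0.0, -1.4]
opening: 0.99
gripper_force: 0.0
```

Run:
```python
from plan import *
O=rot(H[2],25);g=T(H,[-41,0,88])[0];z=O.apply([0,0,1])
plan([(g-z*.03,O),(g+z*.014,O)],8.7,.015,.05)
```

```text
t 9.07 p [0.43   0.2419 0.1476] q [-0.64  0.15 -0.22  2.32  0.78  0.49  0.11] F [-0.7  0.  -1.4]
3 rows -> [0.451 0.25  0.115]
-0.18 0.22 1.27 -0.002 -0.001 -0.001 8.7; -0.18 0.22 1.28 -0.002 -0.002 -0.001 8.7; -0.19 0.21 1.27 -0.001 -0.001 -0.001 8.7
3 rows -> [0.469 0.251 0.075]
0 0 1.47 -0 -0 -0 8.7; 0 0 1.47 -0 -0 -0 8.7; 0 0 1.46 -0 -0 -0 8.7
```

>>> carry_out:
  rows: "-0.2 0.3 1.3 0 0 0 8.7; -0.2 0.3 1.3 0 0 0 8.7; -0.2 0.3 1.3 0 0 0 8.7; 0 0 1.4 0 0 0 8.7; 0 0 1.5 0 0 0 8.7; 0 0 1.5 0 0 0 8.7; 0 0 0 0 0 0 8.7"

```text
time: 9.65
tool_pos: [0.4747, 0.2529, 0.0784]
tcp_rot: [-0.082, 2.703, 0.015]
contact_force: [-0.3, -0.7, -1.2]
opening: 0.989
gripper_force: 0.0
```

Run:
```python
from plan import *
O=rot(H[2],25);g=T(H,[-41,0,88])[0];z=O.apply([0,0,1])
plan([(g+z*.014,O)],8.7,.015,.05)
o=[]
for n,(x0,y0,x1,y1) in dict(side=(190,230,300,313),top=(220,230,320,305)).items():
    a=imaging.grab_frame(n)["color"][y0:y1,x0:x1,::-1]
    o.append(cv2.resize(a,(400,300),interpolation=cv2.INTER_CUBIC))
cv2.imwrite("pics/g1.png",cv2.hconcat(o))
```

```text
t 9.65 p [0.4747 0.2529 0.0784] q [-0.7   0.35 -0.1   2.29  1.11  0.36 -0.18] F [-0.3 -0.7 -1.2]
1 rows -> [0.469 0.251 0.075]
0.65 -0.15 0.04 -0.006 0.001 -0.008 8.7
```

View pics/g1.png

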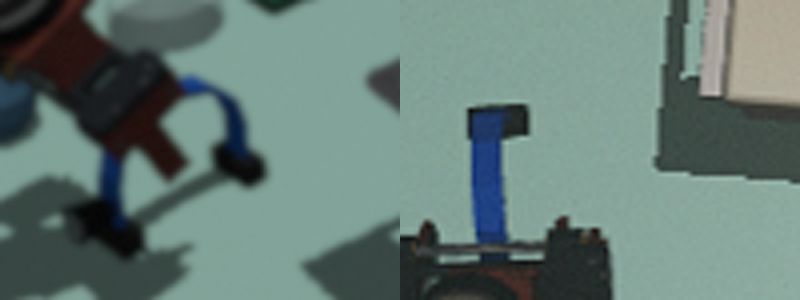

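The fingers straddle the band at its loupe-side shoulder. I'll make a small correction and close.

>>> carry_out:
  rows: "0.5 0 0.2 0 0 0 8.7; 0 0 0 0 0 0 8.7; 0 0 0 0 0 0 4; 0 0 0 0 0 0 3; 0 0 0 0 0 0 1; 0 0 0 0 0 0 1; 0 0 0 0 0 0 1; 0 0 0 0 0 0 1; 0 0 0 0 0 0 1; 0 0 0 0 0 0 1"

```text
time: 10.58
tool_pos: [0.4695, 0.2543, 0.0753]
tcp_rot: [-0.084, 2.702, 0.019]
contact_force: [-0.0, 0.6, -1.3]
opening: 0.423
gripper_force: 0.0
```

>>> carry_out:
  rows: "0 0 0 0 0 0 1; 0 0 0 0 0 0 1; 0 0 0 0 0 0 1; 0 0 0 0 0 0 1; 0 0 0 0 0 0 1; 0 0 0 0 0 0 1"

```text
time: 11.08
tool_pos: [0.4695, 0.2544, 0.0753]
tcp_rot: [-0.084, 2.702, 0.019]
contact_force: [0.2, 0.1, -0.2]
opening: 0.246
gripper_force: 29.9
```

```bash
cat > hb.py <<'E'
from plan import *
import json,os
def rel(save=False):
    st=readout.read_state();o=R.from_rotvec(st["tcp_rot"]);p=st["tool_pos"]
    ty=o.apply([0,1,0]);yaw=np.arctan2(-ty[0],ty[1]);Oh=R.from_euler("z",yaw)
    h=np.array([H[0],H[1],0]);yh=Oh.apply([0,1,0]);h=h+yh*((p-h)@yh)
    print("yaw",yaw,"h",h)
    json.dump([list(Oh.inv().apply(p-h)),list((Oh.inv()*o).as_rotvec())],open("rel.json","w"))
def tool(x,y,z,phi,frame=Q):
    """headband origin in station mm, pitch phi deg (plain leg up)"""
    p,r=map(np.array,json.load(open("rel.json")))
    Oh=R.from_euler("z",frame[2])*R.from_euler("y",-phi,degrees=True)
    return T(frame,[x,y,z])[0]+Oh.apply(p),Oh*R.from_rotvec(r)
def now():
    p,r=map(np.array,json.load(open("rel.json")));st=readout.read_state();o=R.from_rotvec(st["tcp_rot"])
    Oh=o*R.from_rotvec(r).inv();h=st["tool_pos"]-Oh.apply(p)
    l=(R.from_euler("z",-Q[2])).apply(h-[Q[0],Q[1],0])*1000
    print("headband in station mm",l.round(1),"zyx deg",(R.from_euler("z",-Q[2])*Oh).as_euler("ZYX",degrees=True).round(1))
E
python3 - <<'E'
from hb import *
rel();now()
F=np.array([H[0],H[1],.07]);F2=np.array([.535,.23,0.])
plan([tool(0,0,40,0,F),tool(0,0,215,7,F2),tool(0,150,215,7)],1,.03,.05)
E
```

```text
yaw 0.062481712847461894 h [0.50391214 0.25650269 0.        ]
headband in station mm [-62.9 283.4   0. ] zyx deg [6.9 0.  0. ]
t 11.08 p [0.4695 0.2544 0.0753] q [-0.71  0.35 -0.1   2.3   1.14  0.36 -0.22] F [ 0.2  0.1 -0.2]
2 rows -> [0.47  0.251 0.115]
-0.85 -0.16 -1.81 -0.002 0 -0.003 1; -0.85 -0.17 -1.81 -0.001 0 -0.004 1
6 rows -> [0.492 0.23  0.286]
-1.51 -0.38 -2.43 0.006 -0.02 0.01 1; -1.56 -0.37 -2.39 0.005 -0.02 0.01 1; -1.62 -0.37 -2.36 0.006 -0.021 0.01 1; -1.67 -0.37 -2.32 0.005 -0.02 0.011 1; -1.71 -0.36 -2.29 0.006 -0.021 0.01 1; -1.77 -0.36 -2.24 0.005 -0.02 0.011 1
4 rows -> [0.516 0.122 0.286]
-0.51 -2.69 0.32 0.008 -0 0.012 1; -0.55 -2.69 0.34 0.008 -0 0.012 1; -0.58 -2.67 0.36 0.007 -0 0.012 1; -0.6 -2.67 0.38 0.008 -0 0.012 1
```

>>> carry_out:
  rows: "-0.8 -0.1 -1.8 0 0 0 1; -0.9 -0.2 -1.8 0 0 0 1; -1.5 -0.4 -2.4 0.006 -0.02 0.01 1; -1.6 -0.4 -2.4 0.006 -0.02 0.01 1; -1.6 -0.4 -2.4 0.006 -0.02 0.01 1; -1.7 -0.4 -2.3 0.005 -0.02 0.01 1; -1.7 -0.4 -2.3 0.006 -0.02 0.01 1; -1.8 -0.4 -2.2 0.005 -0.02 0.01 1; 0 0 0 0 0 0 1; 0 0 0 0 0 0 1"

```text
time: 11.92
tool_pos: [0.4924, 0.2283, 0.2861]
tcp_rot: [0.009, 2.582, -0.002]
contact_force: [-0.7, -0.4, -1.7]
opening: 0.247
gripper_force: 29.9
```

Run:
```python
from hb import *
now()
plan([tool(-5,170,215,7),tool(-3,0,215,7)],1,.02,.04)
```

```text
headband in station mm [-29.6 256.8 215.5] zyx deg [ 2.9 -6.9  0. ]
t 11.92 p [0.4924 0.2283 0.2861] q [-0.58 -0.01 -0.21  2.16  0.64  0.68  0.33] F [-0.7 -0.4 -1.7]
5 rows -> [0.512 0.142 0.286]
-0.34 -1.71 0.22 0.005 -0 0.008 1; -0.35 -1.71 0.23 0.005 -0 0.009 1; -0.36 -1.71 0.24 0.006 -0 0.008 1; -0.38 -1.7 0.25 0.005 -0 0.009 1; -0.39 -1.7 0.27 0.006 -0.001 0.008 1
9 rows -> [ 0.504 -0.027  0.286]
-0.02 -1.89 0.01 -0 0 0 1; -0.02 -1.89 0.01 -0 0 0 1; -0.02 -1.89 0.01 -0 0 0 1; -0.02 -1.89 0.01 -0 0 0 1; -0.02 -1.89 0.01 -0 0 0 1; -0.02 -1.89 0.01 -0 0 0 1; -0.01 -1.89 0.01 -0 0 0 1; -0.02 -1.88 0.02 -0 0 0 1; -0.01 -1.89 0.01 -0 0 0 1
```

>>> carry_out:
  rows: "-0.3 -1.7 0.2 0.005 0 0.008 1; -0.3 -1.7 0.2 0.005 0 0.008 1; -0.4 -1.7 0.2 0.006 0 0.008 1; -0.4 -1.7 0.3 0.005 0 0.009 1; -0.4 -1.7 0.3 0.006 0 0.009 1; 0 0 0 0 0 0 1; 0 0 0 0 0 0 1"

```text
time: 12.5
tool_pos: [0.5109, 0.1417, 0.2826]
tcp_rot: [0.074, 2.586, -0.026]
contact_force: [0.6, -0.5, -1.4]
opening: 0.246
gripper_force: 29.9
```

Run:
```python
from hb import *
now()
p,r=map(np.array,json.load(open("rel.json")));st=readout.read_state()
Oh=R.from_rotvec(st["tcp_rot"])*R.from_rotvec(r).inv();h=st["tool_pos"]-Oh.apply(p)
P=h+Oh.apply(np.array([[-58,-11,0],[-58,-11,70],[-52,-11,77],[-30,-11,99],[0,-11,110],[30,-11,99],[52,-11,77],[58,-11,70],[58,-11,0],[47,-11,0]])/1000.)
rl=T(Q,[[115,100,190],[0,100,190],[0,-100,190],[115,-100,190]]);o=[]
for n,(x0,y0,x1,y1) in dict(side=(230,160,390,320),top=(240,170,400,330)).items():
    f=imaging.grab_frame(n);a=cv2.resize(f["color"][y0:y1,x0:x1,::-1],(400,400),interpolation=cv2.INTER_CUBIC)
    for L,c in((P,(0,255,255)),(rl,(0,0,255))):
        cv2.polylines(a,[((proj(f,L)-[x0,y0]+.5)*2.5).astype(np.int32).reshape(-1,1,2)],False,c,1,cv2.LINE_AA)
    o.append(a)
cv2.imwrite("pics/g2.png",cv2.hconcat(o))
plan([tool(-3,0,215,7)],1,.02,.04)
```

```text
headband in station mm [ -6.4 168.9 211.9] zyx deg [-0.  -6.7 -0.2]
t 12.6 p [0.5111 0.1435 0.2836] q [-0.48 -0.05 -0.11  2.21  0.58  0.61  0.5 ] F [ 0.2  0.3 -1.8]
9 rows -> [ 0.504 -0.027  0.286]
-0.03 -1.9 0 -0 -0 0 1; -0.03 -1.9 0 -0 -0 0 1; -0.03 -1.9 0 -0 -0.001 0 1; -0.03 -1.9 0 -0 -0 0.001 1; -0.04 -1.9 0 -0 -0.001 0 1; -0.04 -1.9 0 -0 -0 0.001 1; -0.04 -1.9 0 -0 -0.001 0 1; -0.03 -1.9 0 -0.001 -0 0.001 1; -0.04 -1.9 0 -0 -0.001 0 1
```

View pics/g2.png

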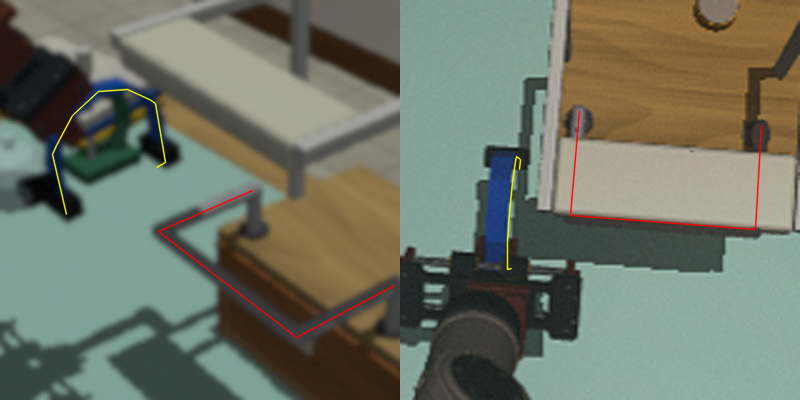

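The held headband matches the model within a few mm and is level with the gap between rail and lamp bar. I'll slide it in.

>>> carry_out:
  rows: "0 -1.9 0 0 0 0 1; 0 -1.9 0 0 0 0 1; 0 -1.9 0 0 0 0 1; 0 -1.9 0 0 0 0 1; 0 -1.9 0 0 0 0 1"

```text
time: 13.02
tool_pos: [0.5061, 0.0483, 0.2845]
tcp_rot: [0.069, 2.583, -0.023]
contact_force: [-0.7, -0.6, -2.3]
opening: 0.247
gripper_force: 29.9
```

Run:
```python
from hb import *
now()
plan([tool(-3,0,215,7)],1,.02,.04)
```

```text
headband in station mm [ -5.7  75.6 213.9] zyx deg [ 0.2 -6.8 -0.1]
t 13.02 p [0.5061 0.0483 0.2845] q [-0.41 -0.13  0.04  2.27  0.46  0.53  0.81] F [-0.7 -0.6 -2.3]
4 rows -> [ 0.504 -0.027  0.286]
-0.06 -1.89 0.01 -0 -0.001 0.001 1; -0.06 -1.89 0.01 -0 -0.001 0.001 1; -0.06 -1.89 0.01 -0 -0 0.001 1; -0.07 -1.9 0.01 -0 -0.001 0.001 1
```

>>> carry_out:
  rows: "-0.1 -1.9 0 0 0 0 1; -0.1 -1.9 0 0 0 0 1; -0.1 -1.9 0 0 0 0 1; 0 0 0 0 0 0 1; 0 0 0 0 0 0 1"

```text
time: 13.43
tool_pos: [0.5056, -0.0089, 0.2864]
tcp_rot: [0.073, 2.583, -0.023]
contact_force: [-0.5, 0.7, -2.6]
opening: 0.246
gripper_force: 29.9
```

Run:
```python
from hb import *
now()
plan([tool(0,18,160,5),tool(0,18,110,0)],1,.012,.04)
```

```text
headband in station mm [ -2.9  18.4 215.7] zyx deg [ 0.  -6.9 -0.1]
t 13.43 p [ 0.5056 -0.0089  0.2864] q [-0.38 -0.16  0.17  2.29  0.36  0.5   1.03] F [-0.5  0.7 -2.6]
5 rows -> [ 0.511 -0.01   0.232]
0.49 -0.01 0.98 -0 0.006 0 1; 0.48 -0.01 0.98 -0 0.007 0 1; 0.48 -0.01 0.98 -0 0.006 0 1; 0.47 -0.01 0.99 -0.001 0.007 0.001 1; 0.46 -0 0.98 -0 0.006 0 1
4 rows -> [ 0.517 -0.01   0.185]
0.45 -0 1.09 -0 0.022 0 1; 0.42 -0 1.1 -0 0.022 0 1; 0.4 -0 1.11 -0 0.022 0 1; 0.37 -0 1.12 -0 0.022 0 1
```

>>> carry_out:
  rows: "0.5 0 1 0 0.006 0 1; 0.5 0 1 0 0.007 0 1; 0.5 0 1 0 0.006 0 1; 0.5 0 1 0 0.007 0 1; 0.5 0 1 0 0.006 0 1; 0 0 0 0 0 0 1"

```text
time: 13.93
tool_pos: [0.509, -0.0091, 0.2276]
tcp_rot: [0.071, 2.62, -0.024]
contact_force: [-0.4, -0.1, -2.3]
opening: 0.246
gripper_force: 29.9
```

>>> carry_out:
  rows: "0.4 0 1.1 0 0.022 0 1; 0.4 0 1.1 0 0.022 0 1; 0.4 0 1.1 0 0.022 0 1; 0.2 0 0.6 0 0.022 0 1; 0 0 0 0 0 0 1"

```text
time: 14.35
tool_pos: [0.5168, -0.0095, 0.1888]
tcp_rot: [0.075, 2.705, -0.02]
contact_force: [0.6, -0.6, -1.7]
opening: 0.242
gripper_force: 29.9
```

Run:
```python
from hb import *
now()
plan([tool(0,18,100,0),tool(0,18,92,0)],1,.003,.04)
```

```text
headband in station mm [ -0.5  18.4 113.4] zyx deg [ 0.1  0.1 -0.1]
t 14.35 p [ 0.5168 -0.0095  0.1888] q [-0.37  0.06  0.21  2.3   0.23  0.36  1.16] F [ 0.6 -0.6 -1.7]
5 rows -> [ 0.517 -0.01   0.175]
0.11 -0.01 0.25 -0 -0 0.001 1; 0.11 -0.01 0.25 -0 -0.001 0 1; 0.11 -0.01 0.25 -0.001 -0 0.001 1; 0.11 -0.01 0.24 -0 -0.001 0 1; 0.1 -0.01 0.25 -0.001 -0 0.001 1
3 rows -> [ 0.517 -0.01   0.167]
0.11 -0 0.24 0 -0 -0 1; 0.12 -0 0.24 0 -0 -0 1; 0.11 -0.01 0.24 0 -0 -0 1
```

>>> carry_out:
  rows: "0.1 0 0.25 0 0 0 1; 0.1 0 0.25 0 0 0 1; 0.1 0 0.25 0 0 0 1; 0.1 0 0.2 0 0 0 1; 0 0 0 0 0 0 1; 0 0 0 0 0 0 1"

```text
time: 14.85
tool_pos: [0.5169, -0.0099, 0.1797]
tcp_rot: [0.076, 2.702, -0.019]
contact_force: [0.5, -0.5, -1.8]
opening: 0.25
gripper_force: 29.9
```

>>> carry_out:
  rows: "0.05 0 0.1 0 0 0 1; 0.05 0 0.1 0 0 0 1; 0.05 0 0.1 0 0 0 1; 0 0 0 0 0 0 1; 0 0 0 0 0 0 1"

```text
time: 15.27
tool_pos: [0.5169, -0.01, 0.1763]
tcp_rot: [0.076, 2.702, -0.019]
contact_force: [-0.4, 0.7, -2.4]
opening: 0.247
gripper_force: 29.9
```

>>> carry_out:
  rows: "0.04 0 0.1 0 0 0 1; 0.04 0 0.1 0 0 0 1; 0.04 0 0.1 0 0 0 1; 0.04 0 0.1 0 0 0 1; 0 0 0 0 0 0 1; 0 0 0 0 0 0 1"

```text
time: 15.77
tool_pos: [0.5172, -0.01, 0.172]
tcp_rot: [0.076, 2.702, -0.019]
contact_force: [-0.5, -0.2, -1.8]
opening: 0.244
gripper_force: 29.9
```

>>> carry_out:
  rows: "0.04 0 0.1 0 0 0 1; 0.04 0 0.1 0 0 0 1; 0 0 0 0 0 0 1; 0 0 0 0 0 0 1"

```text
time: 16.1
tool_pos: [0.5176, -0.01, 0.1701]
tcp_rot: [0.076, 2.702, -0.019]
contact_force: [-1.4, 0.1, 1.2]
opening: 0.247
gripper_force: 29.9
```

It touched down at the height I predicted, with a net contact of about 3 N. I'll release and back straight out along the tool axis.

>>> carry_out:
  rows: "0 0 0 0 0 0 2.6; 0 0 0 0 0 0 3; 0 0 0 0 0 0 4; 0 0 0 0 0 0 5; 0 0 0 0 0 0 6; 0 0 0 0 0 0 6; 0 0 0 0 0 0 6; 0 0 0 0 0 0 6"

```text
time: 16.77
tool_pos: [0.5173, -0.01, 0.1699]
tcp_rot: [0.076, 2.702, -0.019]
contact_force: [-0.3, -0.8, 0.3]
opening: 0.68
gripper_force: 0.0
```

>>> carry_out:
  rows: "0 0 -0.8 0 0 0 6; 0 0 -1 0 0 0 6; 0 0 -1 0 0 0 6; 0 0 -1 0 0 0 6; 0 0 -1 0 0 0 6; 0 0 -1 0 0 0 6; 0 0 -1 0 0 0 6; 0.5 0 -1 0 0 0 6; 0.5 0 -1 0 0 0 6; 0 0 0 0 0 0 6"

```text
time: 17.6
tool_pos: [0.4703, -0.0072, 0.2468]
tcp_rot: [0.076, 2.7, -0.018]
contact_force: [-0.4, -0.5, 0.6]
opening: 0.681
gripper_force: 0.0
```

Run:
```python
from plan import *
plan([((.42,.2,.26),rot(Q[2],25))],6,.025,.04)
```

```text
t 17.6 p [ 0.4703 -0.0072  0.2468] q [-0.39 -0.13  0.18  2.32  0.26  0.54  1.11] F [-0.4 -0.5  0.6]
9 rows -> [0.42 0.2  0.26]
0.56 2.27 -0.43 -0 0 0 6; 0.56 2.27 -0.43 -0 0 0 6; 0.56 2.27 -0.43 -0 0.001 0 6; 0.56 2.27 -0.43 -0 0 0 6; 0.56 2.27 -0.42 -0 0.001 0 6; 0.56 2.26 -0.43 -0 0 0 6; 0.56 2.27 -0.42 -0 0.001 0 6; 0.56 2.26 -0.42 -0 0 0.001 6; 0.56 2.27 -0.43 -0 0.001 0 6
```

>>> carry_out:
  rows: "0.5 0.5 -1 0 0 0 6; 0.5 2 -0.5 0 0 0 6; 0.6 2.3 -0.4 0 0 0 6; 0.6 2.3 -0.4 0 0 0 6; 0.6 2.3 -0.4 0 0 0 6; 0.6 2.3 -0.4 0 0 0 6; 0.4 2.3 -0.4 0 0 0 6; 0 2.3 -0.4 0 0 0 6; 0 2.3 0 0 0 0 6; 0 0 0 0 0 0 6"

```text
time: 18.43
tool_pos: [0.431, 0.1863, 0.2649]
tcp_rot: [0.069, 2.701, -0.014]
contact_force: [0.5, 0.7, 0.4]
opening: 0.685
gripper_force: 0.0
```

Run:
```python
from plan import *
print(readout.read_state()["tool_pos"])
o=[]
for n,(x0,y0,x1,y1) in dict(side=(190,150,450,410),top=(150,150,490,490)).items():
    o.append(cv2.resize(imaging.grab_frame(n)["color"][y0:y1,x0:x1,::-1],(400,400) if n=="side" else (400,388),interpolation=cv2.INTER_CUBIC))
o[1]=cv2.copyMakeBorder(o[1],0,12,0,0,cv2.BORDER_CONSTANT)
cv2.imwrite("pics/e1.png",cv2.hconcat(o))
```

```text
[0.4309601  0.18629371 0.26493047]
```

View pics/e1.png

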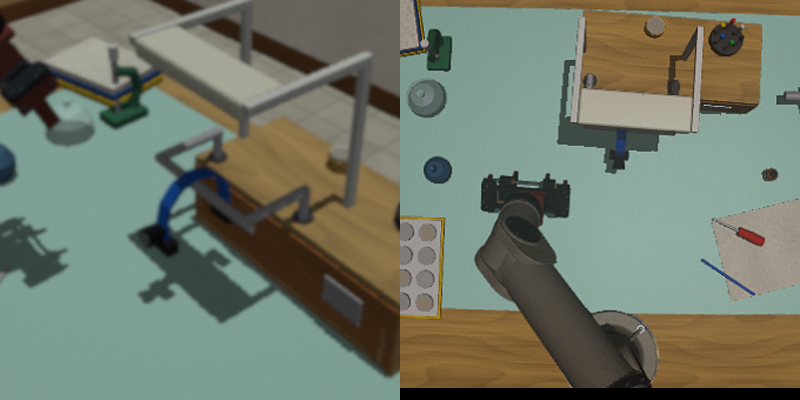

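The headband hangs astride the rail at about (195,205), with the loupe on the open side. The drawer is home and the bystanders haven't moved. I'll let it settle and check that it is still before handing in.

>>> carry_out:
  rows: "0 0 0 0 0 0 6; 0 0 0 0 0 0 6; 0 0 0 0 0 0 6; 0 0 0 0 0 0 6; 0 0 0 0 0 0 6; 0 0 0 0 0 0 6; 0 0 0 0 0 0 6; 0 0 0 0 0 0 6; 0 0 0 0 0 0 6; 0 0 0 0 0 0 6"

```text
time: 19.37
tool_pos: [0.4306, 0.1814, 0.2642]
tcp_rot: [0.076, 2.702, -0.019]
contact_force: [0.5, -0.1, -0.2]
opening: 0.681
gripper_force: 0.0
```

Run:
```python
from h import *
from workcell import robot
def g():
    return imaging.grab_frame("side")["color"][240:330,270:350].astype(int)
a=g()
for _ in range(4): g()
d=np.abs(g()-a).max();print("maxdiff",d)
if d<40: print(robot.job_done())
```

```text
maxdiff 5
the job is handed in; nothing more can be done
None
```

I handed the job in at about 20 s: the drawer is home and the headband is draped still on the rail, loupe to the open side, bystanders unmoved in the final picture; but an early move hit the rail end at about 87 N wrist force, under the 120 N limit but possibly over the 40 N body limit if more than the fingers touched.

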